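# Load the vial rack past the spring gate

### The arm

A 6-joint arm with a two-finger parallel gripper is mounted at the origin on the work surface. World frame = base frame: x ahead of the robot, y to its left, z up, the work surface at z = 0. Lengths are in mm, angles in rad, forces in N, time in s.
With the tool pointing down it reaches from about 350 to 875 mm from the base axis. Payload 4.2 kg.
Tool frame: the origin (TCP) lies at the very end of the fingers, on their centre line; the grasp point (between the pads) lies 19 mm behind it (arm.grip_point_offset is the distance from the TCP to the grasp point, in mm); z points along the fingers, y is the direction in which the jaws open and shut (so a half turn about z gives the same grasp; the last joint's range is limited). The gripper opens to 85 mm and grips with 20 to 120 N. Pads are 22 mm wide; open, the fingers measure 114 mm over their backs; the gripper's body (76 mm by 85 mm) begins 54 mm behind the grasp point. The pads swing forward as they close: fully open they stand 13 mm farther back than shut.
Start: joints at [1.415, 0.385, 0.008, 0, -1.194, -0.259], TCP at [251.846, 571.99, 231.312] pointing down, gripper open.
Joint ranges: [-3.14, 3.14], [-1.21, 2.06], [-1.07, 1.41], [-3.16, 2.05], [-2.99, -0.16], [-3.1, 3.1]. Speed limits (rad/s): [2.79, 2.79, 3.14, 3.14, 3.14, 3.14].

### API

Orientations are given as a unit quaternion [x, y, z, w].
In Python, from bench import arm gives the robot as it stands.
- The arm moves only by the tool drive_tool, never from a script. Its argument "steps" is a list of rows, each a list of 5 numbers: the shift along the tool's x, y, z in m, then the turn about the tool's z in degrees, then the finger opening in m, from 0 to 0.0854. A call has 1 to 20 rows; each row shifts and turns the commanded pose from where the row before left it, along the tool's axes as they then stand; what a row does not reach is not made up. A row lasts 1/10 s, in which the tool goes at most 50 mm and 8.59 degrees, less where a joint would pass 70% of its speed; a pose out of reach is approached as far as the arm can. A call is refused whole if a number of a shift passes 0.05 or a number of a turn 8.59, either way. A call with a gripper value outside its range is refused whole. The fingers move at their own pace and stop on an object; the grip force is fixed at half the most. Time passes only in rows, so rows that do not move let the fingers close. It gives the time, the measured TCP pose, the force and the opening at its end, in the units of the state.
- arm.read_state(): the state, without advancing time (a new reading comes with each control period).
- arm.get_image(name): name is "scene" or "top" or "wrist"; returns (picture, depth): 384x512x3 uint8, blue, green, red; 384x512 float32, mm along the optical axis (not along the pixel's ray), 0 where there is no reading.
- arm.camera_params(name): a dict with "K" (3x3 intrinsics, pixels), "world_to_cam" (4x4, takes a point from world to camera coordinates); the wrist camera has in their place "mount" (4x4, takes a point from camera to tool coordinates, whose origin is the TCP and whose axes are the flange's). Camera axes: x right, y up, looking along -z (the intrinsics and any distortion apply to the point x, -y, -z); pixel columns grow to the right and rows downward; lengths in mm; the calibration is good to about 2 mm. A picture is of the moment at which its call begins: read the wrist's pose just before it. camera_params takes no time and is no camera call.
- arm.job_done(): hands the job in, once; it reports no verdict.
The state is a dict: "clock": time; "joints": joint angles; "joint_vel": joint speeds; "joint_efforts": joint torques, N m; "position": TCP position; "ee_rot": TCP orientation; "contact_force": force on the tool from outside, world axes, zero at the start; "wrist_torque": the same for the moment, N m; "gripper_width": finger opening in mm.
Only numpy, scipy, OpenCV 4.12 (cv2) and the standard library are available. Lean on these libraries where they do the work, as an engineer would, in place of code of your own. Each camera call takes 0.05 s, during which the arm holds its last target.

### The job

Load the blue vial rack into the lamp housing by pushing it along the chute, without gripping or lifting it: with one fingertip press the long yellow pedal to open the spring gate and keep it held open while another finger pushes the rack past the gate, all the way home against the end stop. Then let go, so that the gate springs shut behind the rack, and leave everything else on the table alone.

Things in the scene. Friction and masses are not known exactly. Their poses are not given: they have to be found in the camera images.
- chute: White loading chute, fixed. Origin on the table under the gate's middle; x runs along the chute in the direction of travel (to the lamp housing), y left of travel, z up. Deck top 55 mm above the table, from x = -235 to +225 mm, 64 mm wide inside (y -32 to +32), between aluminium walls 6 mm thick that rise 15 mm above the deck.
- stop (a point): Middle of the near face of the black rubber end stop across the chute, at deck height, x = +137 mm in the chute's frame. The lamp housing (white sides, black finned lamp on top, 130 mm wide) covers the chute from x = +105 mm on; its roof is 135 to 167 mm above the table.
- rack: Blue rack with eight white-capped amber vials fixed in it, on the deck before the gate, about 0.2 kg. Block 120 mm long (x, along the chute), 60 wide, 26 high; vials up to 48 mm above its underside, within 44 mm of its middle along x. Origin: centre of its underside. Home against the end stop its origin is at the chute's x = +77 mm, its rear face 17 mm past the gate's middle.
- gate (a joint): Yellow gate, a plate 10 mm thick across the chute at its x = 0, hinged beside the chute (y = -70 mm, deck height) about a line along x. 0 rad = shut: raised 6 to 18 mm above the deck, blocks the rack; 0.17 = flush with the deck; 0.24 = fully down at its stop, 3 to 7 mm below the deck. Pressing its pedal lowers it (2 N at first, 5 N fully down); it springs shut when released.
- pedal (a point): Middle of the top of the gate's yellow pedal: a strip 260 mm long (chute's x -220 to +40 mm), 30 wide, 6 thick, outside the chute wall, middle line at the chute's y = +60 mm. It opens the gate equally wherever pressed along it, so a finger can slide along it. Its top is 100 mm above the table with the gate shut, 78 at 0.17 rad, 73 at 0.21 rad, 69 fully down.
- bottle: clear bottle with a blue cap, 56 mm across, 105 mm tall, standing; origin at the centre of its underside (bystander, loose)
- jar: amber jar with a red lid, 50 mm across, 60 mm tall; origin at the centre of its underside (bystander, loose)
- beaker: small glass beaker, 60 mm across, 70 mm tall; origin at the centre of its underside (bystander, loose)
- tray: empty grey compartment tray, 100 x 70 x 30 mm; origin at the centre of its underside (bystander, loose)
- vial: one amber vial with a white cap, 18 mm across, 44 mm tall, standing on the table before the chute's entry; origin at the centre of its underside (bystander, loose)
- tipbox: closed pipette-tip box, grey with a green lid, 110 x 75 x 45 mm; origin at the centre of its underside (bystander, loose)
- spatula: steel lab spatula with a blue handle end, lying flat on the table, 160 mm long (along its own x), 12 mm wide; origin at its middle (bystander, loose)

How it is judged:
By the outcome, as a careful person would: the job done as asked, in the order asked, and still so for the second after the job is handed in, with the robot touching nothing.
It also fails if it takes over 48 s, if anything falls off the work surface, if the arm or the gripper's body presses on something with over 40 N, if the wrist force passes 120 N, or if a joint passes its speed limit or range.

## Working session

There is one attempt and no reset: what is moved stays moved. The work goes in short steps, Python scripts to look and compute and a tool call to move; the robot and the scene stay as the last step left them, time stands still between calls to the robot, and variables do not carry over. Pictures are saved under pics/ and viewed, and the job is handed in when it is done.

Besides the shell and the picture viewer there is one more tool, called in YAML: its name, and indented under it one key for each argument. drive_tool: Moves the arm, as the interface text tells. Its arguments: {"type":"object","properties":{"steps":{"type":"array"}},"required":["steps"]}

```bash
mkdir -p pics; cat > h.py <<'E'
import numpy as np,cv2,json
from bench import arm
def snap(n,f):
    im,d=arm.get_image(n); cv2.imwrite('pics/%s.png'%f,im); np.save('pics/%s_d.npy'%f,d); return im,d
def ray(n,u,v,z):
    p=arm.camera_params(n);K=np.array(p['K']);T=np.linalg.inv(np.array(p['world_to_cam']))
    uv=cv2.undistortPoints(np.array([[[u,v]]],float),K,np.array(p.get('dist',np.zeros(5)),float))[0,0]
    d=T[:3,:3]@np.array([uv[0],-uv[1],-1.]);o=T[:3,3]
    return o+d*(z-o[2])/d[2]
E
python3 - <<'E'
from h import *
print(arm.read_state())
for n in('scene','top'):
    snap(n,n+'0'); print({k:np.array(v).round(3).tolist() if not isinstance(v,str) else v for k,v in arm.camera_params(n).items()})
E
```

```text
{'clock': 0.0, 'joints': array([ 1.41458728e+00,  3.85550537e-01,  6.62290288e-03, -5.06807402e-04,
       -1.19399352e+00, -2.58586866e-01]), 'joint_vel': array([0.00158343, 0.00098535, 0.00038881, 0.00012385, 0.00144429,
       0.0019082 ]), 'joint_efforts': array([-3.31401461e-04, -3.92283869e+01,  1.88395947e+01,  4.18615535e+00,
       -4.69821956e-03, -3.43527660e-06]), 'position': array([251.62940757, 571.46832348, 230.22291278]), 'ee_rot': array([ 9.78550191e-01, -2.06005681e-01, -1.80858514e-04,  1.07307505e-03]), 'contact_force': array([-0.60206731, -0.53633775, -0.55385111]), 'wrist_torque': array([ 0.04027413, -0.00867452,  0.04937004]), 'gripper_width': 85.47622419263932}
{'K': [[369.83, 0.0, 254.807], [0.0, 369.83, 187.369], [0.0, 0.0, 1.0]], 'world_to_cam': [[-0.009, 1.0, -0.019, -22.79], [-0.721, 0.007, 0.693, 355.657], [0.692, 0.02, 0.721, -1210.75], [0.0, 0.0, 0.0, 1.0]]}
{'K': [[359.947, 0.0, 256.466], [0.0, 359.947, 191.104], [0.0, 0.0, 1.0]], 'world_to_cam': [[0.014, -1.0, 0.009, 19.871], [0.992, 0.015, 0.127, -586.987], [-0.127, 0.007, 0.992, -806.632], [0.0, 0.0, 0.0, 1.0]]}
```

View pics/scene0.png

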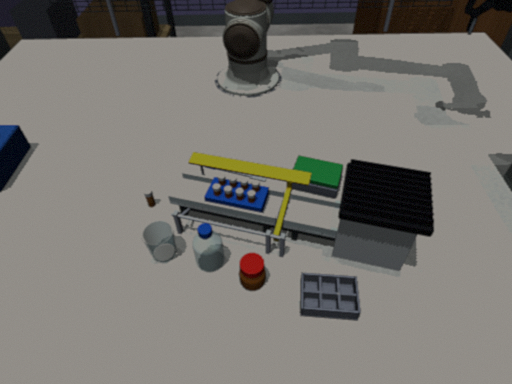

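View pics/top0.png

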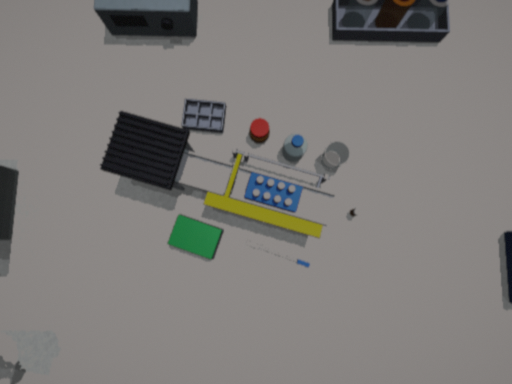

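The scene view shows the chute running right (+y). The rack is at (238,193), the pedal runs from (190,160) to (310,177), and the gate is at (285,210). In the top view the pedal runs from (322,230) to (205,200), and the rack is at (273,191). Travel is to the left (+y), with the pedal on the robot's side.

```bash
python3 - <<'E'
from h import *
im=cv2.imread('pics/top0.png');hsv=cv2.cvtColor(im,cv2.COLOR_BGR2HSV);d=np.load('pics/top0_d.npy')
m=cv2.inRange(hsv,(22,150,90),(38,255,255))
me=cv2.morphologyEx(m,cv2.MORPH_OPEN,np.ones((8,8),np.uint8))
c=max(cv2.findContours(me,0,2)[0],key=cv2.contourArea);r=cv2.minAreaRect(c);b=cv2.boxPoints(r)
print('pedal px',r);P=np.array([ray('top',u,v,100) for u,v in b]);print(P.round(1))
for i in range(4):print(np.linalg.norm(P[i]-P[(i+1)%4]).round(1),end=' ')
# gate bits
mg=cv2.bitwise_and(m,cv2.bitwise_not(cv2.dilate(me,np.ones((7,7)))));cg=max(cv2.findContours(mg,0,2)[0],key=cv2.contourArea);rg=cv2.minAreaRect(cg);print('\ngate',rg);print(np.array([ray('top',u,v,70) for u,v in cv2.boxPoints(rg)]).round(1))
mb=cv2.inRange(hsv,(100,120,60),(125,255,255));
mb[:160]=0;mb[225:]=0;mb[:,:235]=0;mb[:,310:]=0
mb=cv2.morphologyEx(mb,cv2.MORPH_CLOSE,np.ones((9,9),np.uint8))
cb=max(cv2.findContours(mb,0,2)[0],key=cv2.contourArea);rb=cv2.minAreaRect(cb);B=np.array([ray('top',u,v,81) for u,v in cv2.boxPoints(rb)]);print('rack',rb);print(B.round(1),[np.linalg.norm(B[i]-B[(i+1)%4]).round(1) for i in range(4)])
p=arm.camera_params('top');T=np.linalg.inv(np.array(p['world_to_cam']));K=np.array(p['K'])
for (u,v) in [(264,214),(231,208),(205,175),(275,192),(310,213),(320,120)]:
    z=d[v,u];q=T@np.array([(u-K[0,2])*z/K[0,0],-(v-K[1,2])*z/K[1,1],-z,1]);print(u,v,q[:3].round(1))
big=cv2.resize(im[90:280,90:370],None,fx=2.8,fy=2.8,interpolation=cv2.INTER_CUBIC);cv2.imwrite('pics/topc.png',big)
E
```

```text
pedal px ((263.9043884277344, 214.61834716796875), (119.12447357177734, 14.208793640136719), 16.313852310180664)
[[ 547.3  140.1  100. ]
 [ 577.1  132.4  100. ]
 [ 508.5 -115.   100. ]
 [ 479.3 -106.2  100. ]]
30.7 256.7 30.5 255.5 
gate ((233.29217529296875, 173.90805053710938), (4.316215991973877, 41.40556335449219), 17.52556800842285)
[[577.1  99.5  70. ]
 [668.2  73.4  70. ]
 [665.4  63.9  70. ]
 [574.2  90.2  70. ]]
rack ((272.8603515625, 191.8142852783203), (52.91197967529297, 25.99130630493164), 16.189205169677734)
[[567.6  56.7  81. ]
 [624.   41.6  81. ]
 [592.5 -72.2  81. ]
 [536.6 -56.1  81. ]] [np.float64(58.4), np.float64(118.0), np.float64(58.2), np.float64(117.0)]
264 214 [529.2  12.1 100.6]
231 208 [540.9  83.2 102.7]
205 175 [619.9 147.9  55. ]
275 192 [579.5 -12.3  82.1]
310 213 [535.8 -93.8  56.4]
320 120 [ 773.9 -128.8    1.1]
```

View pics/topc.png

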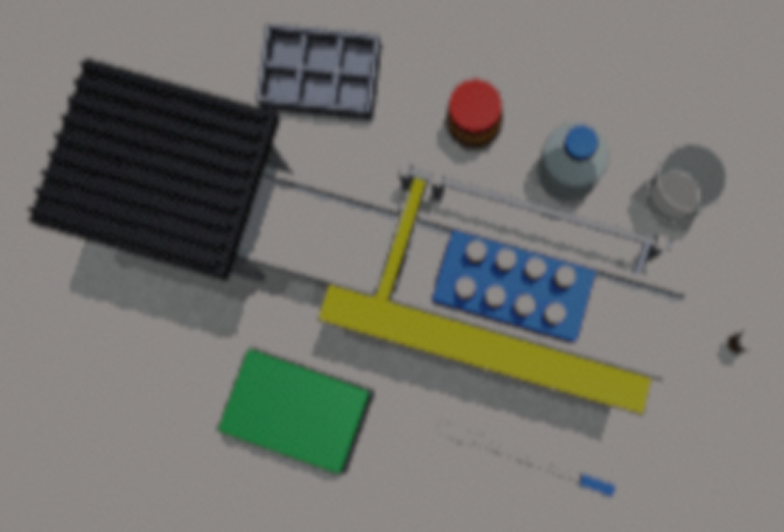

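drive_tool:
  steps:
    - [0, 0, 0, 8.17, 0.05]
    - [0, 0, 0, 8.17, 0.05]
    - [0, 0, 0, 8.17, 0.05]
    - [0, 0, 0, 8.17, 0.05]
    - [0, 0, 0, 8.17, 0.05]
    - [0, 0, 0, 8.17, 0.05]
    - [0, 0, 0, 8.17, 0.05]
    - [0, 0, 0, 8.17, 0.05]
    - [0, 0, 0, 8.17, 0.05]
    - [0, 0, 0, 8.17, 0.05]

```text
clock: 1.1
position: [251.7, 571.7, 230.6]
ee_rot: [-0.603, 0.798, -0.0, -0.001]
contact_force: [0.3, -0.2, -0.4]
gripper_width: 50.2
```

drive_tool:
  steps:
    - [0.028, -0.022, 0, 0, 0.05]
    - [0.028, -0.022, 0, 0, 0.05]
    - [0.028, -0.022, 0, 0, 0.05]
    - [0.028, -0.022, 0, 0, 0.05]
    - [0.028, -0.022, 0, 0, 0.05]
    - [0.028, -0.022, 0, 0, 0.05]
    - [0.028, -0.022, 0, 0, 0.05]
    - [0.028, -0.022, 0, 0, 0.05]
    - [0.028, -0.022, 0, 0, 0.05]
    - [0.028, -0.022, 0, 0, 0.05]
    - [0.028, -0.022, 0, 0, 0.05]
    - [0.028, -0.022, 0, 0, 0.05]
    - [0.028, -0.022, 0, 0, 0.05]
    - [0.028, -0.022, 0, 0, 0.05]
    - [0.028, -0.022, 0, 0, 0.05]
    - [0.028, -0.022, 0, 0, 0.05]
    - [0.028, -0.022, 0, 0, 0.05]
    - [0.028, -0.022, 0, 0, 0.05]
    - [0.028, -0.022, 0, 0, 0.05]
    - [0, 0, 0, 0, 0.05]

```text
clock: 3.1
position: [513.5, -55.1, 230.5]
ee_rot: [-0.604, 0.797, 0.0, -0.001]
contact_force: [-1.1, 1.2, 0.3]
gripper_width: 50.3
```

```bash
cat >> h.py <<'E'
O=np.array([610.5,83.3]);ex=np.array([.267,.9637]);ey=np.array([-.9637,.267])
def st():
    s=arm.read_state();p=s['position'];q=s['ee_rot'];r=p[:2]-O
    from scipy.spatial.transform import Rotation as R
    M=R.from_quat(q).as_matrix()
    print('t',round(s['clock'],2),'chute',(r@ex).round(1),(r@ey).round(1),'z',p[2].round(1),'yawY',np.degrees(np.arctan2(M[1,1],M[0,1])).round(2),'tilt',M[:,2].round(3),'F',s['contact_force'].round(1),'w',round(s['gripper_width'],1))
E
python3 - <<'E'
from h import *
st();snap('top','top1');snap('scene','sc1')
E
```

```text
t 3.1 chute -159.3 56.5 z 230.5 yawY 164.27 tilt [-0.001 -0.001 -1.   ] F [-1.1  1.2  0.3] w 50.3
```

drive_tool:
  steps:
    - [0.008, -0.0095, 0.02, 0, 0.05]
    - [0.008, -0.0095, 0.02, 0, 0.05]
    - [0.007, -0.0095, 0.02, 0, 0.05]
    - [0, 0, 0.025, 0, 0.05]
    - [0, 0, 0.02, 0, 0.05]
    - [0, 0, 0, 0, 0.05]
    - [0, 0, 0, 0, 0.05]

```text
clock: 3.9
position: [534.3, -81.3, 126.7]
ee_rot: [-0.606, 0.795, -0.0, -0.0]
contact_force: [-0.8, 0.4, 0.5]
gripper_width: 49.8
```

```bash
python3 - <<'E'
from h import *
st()
p=arm.camera_params('wrist');print(np.array(p['mount']).round(2).tolist())
for n in('top','scene','wrist'):
    im,d=snap(n,n+'2')
a=cv2.imread('pics/top2.png')[130:270,200:380];b=cv2.imread('pics/scene2.png')[110:270,140:340]
cv2.imwrite('pics/c2.png',np.vstack([cv2.resize(a,(540,300)),cv2.resize(b,(540,300))])) 
E
```

```text
t 3.9 chute -178.9 29.5 z 126.7 yawY 164.63 tilt [-0. -0. -1.] F [-0.8  0.4  0.5] w 49.8
[[-0.0, 0.96, 0.26, 65.66], [1.0, 0.0, -0.0, -0.77], [-0.0, 0.26, -0.96, -144.36], [0.0, 0.0, 0.0, 1.0]]
```

View pics/c2.png

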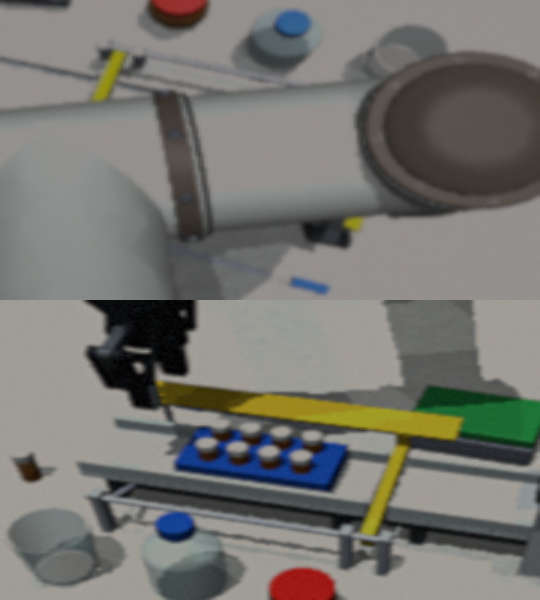

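View pics/wrist2.png

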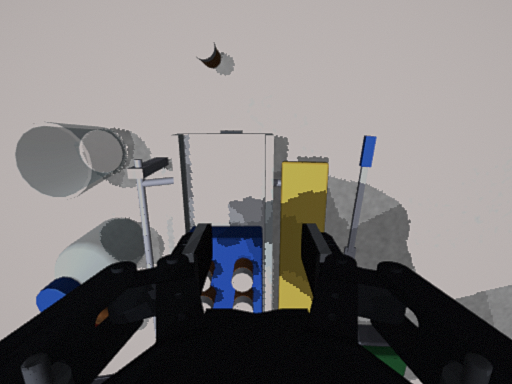

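The wrist view shows the rack's rear edge at row 226, columns 211–263. The chute inner walls are at columns ~189 and ~265, and the pedal spans columns 281–328. The left finger is over the chute and the right one is over the pedal.

```bash
python3 - <<'E'
from h import *
from scipy.spatial.transform import Rotation as R
p=arm.camera_params('wrist');K=np.array(p['K']);Mt=np.array(p['mount']);s=arm.read_state()
T=np.eye(4);T[:3,:3]=R.from_quat(s['ee_rot']).as_matrix();T[:3,3]=s['position'];C=T@Mt
print(C[:3,3].round(1))
def wr(u,v,z):
    d=C[:3,:3]@np.array([(u-K[0,2])/K[0,0],-(v-K[1,2])/K[1,1],-1]);o=C[:3,3];q=o+d*(z-o[2])/d[2];r=q[:2]-O
    return (r@ex).round(1),(r@ey).round(1)
print('rack rear L/R',wr(211,226,81),wr(263,226,81))
print('deck end',wr(180,134,55),wr(270,134,55),'wall inner at row200 top70',wr(189,200,70),wr(265,200,70))
print('pedal edges',wr(281.5,200,100),wr(328,200,100),'end',wr(305,161,100))
for z in (126,132): print('tips',wr(200,224,z),wr(312,224,z),wr(211,228,z),wr(302,228,z))
a=cv2.imread('pics/wrist2.png')[120:330,130:360];cv2.imwrite('pics/w2.png',cv2.resize(cv2.convertScaleAbs(a,alpha=1.5,beta=20),None,fx=2.8,fy=2.8))
E
```

```text
[ 517.9 -145.   272.1]
rack rear L/R (np.float64(-163.6), np.float64(-6.7)) (np.float64(-163.7), np.float64(32.9))
deck end (np.float64(-230.8), np.float64(-32.5)) (np.float64(-230.8), np.float64(38.5)) wall inner at row200 top70 (np.float64(-180.9), np.float64(-25.0)) (np.float64(-181.0), np.float64(34.6))
pedal edges (np.float64(-190.5), np.float64(44.7)) (np.float64(-190.5), np.float64(75.7)) end (np.float64(-216.7), np.float64(59.1))
tips (np.float64(-184.0), np.float64(-4.8)) (np.float64(-184.1), np.float64(60.3)) (np.float64(-181.5), np.float64(1.5)) (np.float64(-181.6), np.float64(54.6))
tips (np.float64(-186.5), np.float64(-3.5)) (np.float64(-186.6), np.float64(59.0)) (np.float64(-184.1), np.float64(2.6)) (np.float64(-184.2), np.float64(53.5))
```

View pics/w2.png

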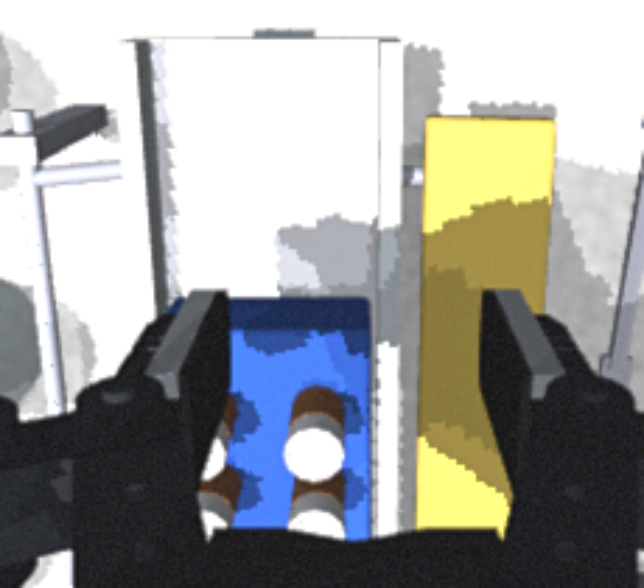

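drive_tool:
  steps:
    - [0, 0, 0.01, 0, 0.05]
    - [0, 0, 0.01, 0, 0.05]
    - [0, 0, 0.01, 0, 0.05]
    - [0, 0, 0, 0, 0.05]
    - [0, 0, 0, 0, 0.05]

```text
clock: 4.55
position: [533.9, -82.2, 96.1]
ee_rot: [-0.606, 0.796, 0.0, -0.001]
contact_force: [-2.2, -0.5, 2.5]
gripper_width: 50.1
```

drive_tool:
  steps:
    - [0, 0, 0.01, 0, 0.05]
    - [0, 0, 0.01, 0, 0.05]
    - [0, 0, 0, 0, 0.05]
    - [0, 0, 0, 0, 0.05]

```text
clock: 4.95
position: [533.6, -82.0, 76.2]
ee_rot: [-0.606, 0.796, 0.0, -0.001]
contact_force: [-3.0, 0.8, 4.2]
gripper_width: 49.9
```

```bash
python3 - <<'E'
from h import *
st()
snap('scene','sc3');a=cv2.imread('pics/sc3.png')[120:270,150:340];cv2.imwrite('pics/sc3c.png',cv2.resize(a,None,fx=4,fy=4,interpolation=2))
E
```

```text
t 4.95 chute -179.8 30.0 z 76.2 yawY 164.54 tilt [-0.002 -0.    -1.   ] F [-3.   0.8  4.2] w 49.9
```

View pics/sc3c.png

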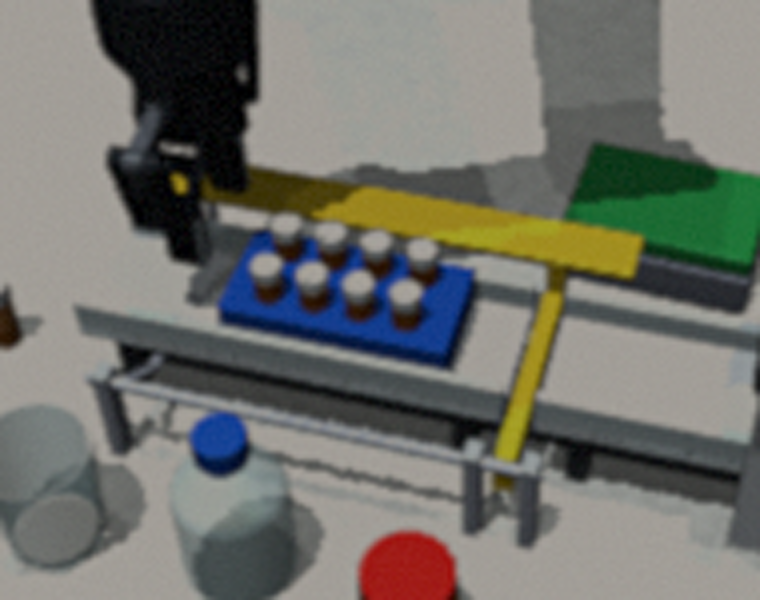

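The gate is dropping as the pedal goes down (gate at about (525,380) in the crop). I'll press on in small steps to find its lower stop.

drive_tool:
  steps:
    - [0, 0, 0.005, 0, 0.05]
    - [0, 0, 0, 0, 0.05]
    - [0, 0, 0, 0, 0.05]

```text
clock: 5.3
position: [533.7, -82.0, 71.6]
ee_rot: [-0.606, 0.796, 0.0, -0.0]
contact_force: [-3.3, 2.1, 4.2]
gripper_width: 49.7
```

drive_tool:
  steps:
    - [0, 0, 0.002, 0, 0.05]
    - [0, 0, 0, 0, 0.05]
    - [0, 0, 0, 0, 0.05]

```text
clock: 5.6
position: [533.5, -82.0, 69.6]
ee_rot: [-0.605, 0.796, 0.0, -0.001]
contact_force: [-3.7, 1.5, 6.6]
gripper_width: 50.0
```

```bash
python3 - <<'E'
from h import *
st()
snap('scene','sc4');a=cv2.imread('pics/sc4.png')[120:270,150:340];cv2.imwrite('pics/sc4c.png',cv2.resize(a,None,fx=4,fy=4,interpolation=2));im,d=snap('wrist','w4')
E
```

```text
t 5.6 chute -179.8 30.0 z 69.6 yawY 164.52 tilt [-0.001  0.    -1.   ] F [-3.7  1.5  6.6] w 50.0
```

View pics/sc4c.png

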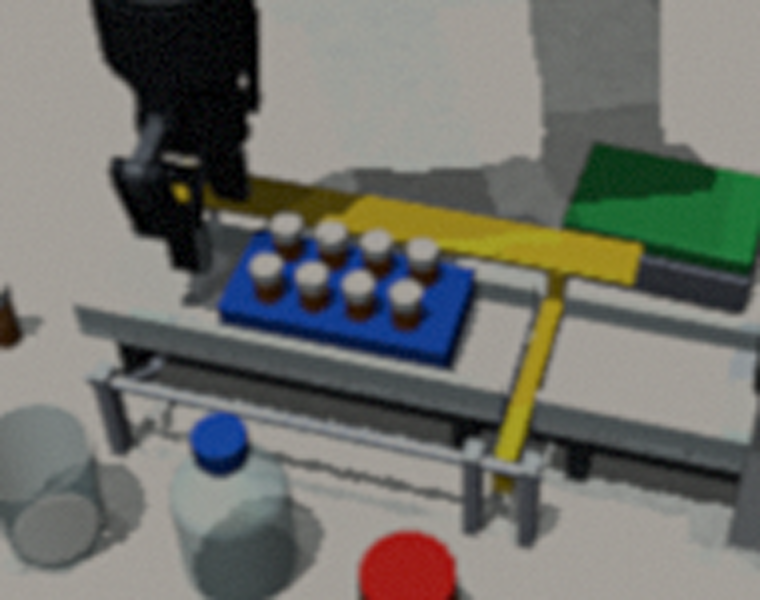

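View pics/w4.png

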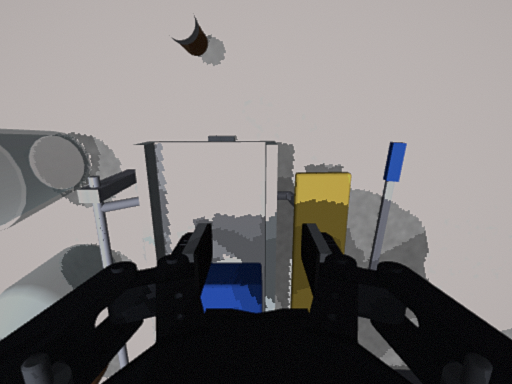

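```bash
python3 - <<'E'
from h import *
p=arm.camera_params('scene');T=np.linalg.inv(np.array(p['world_to_cam']));K=np.array(p['K'])
for f in('scene0','sc3','sc4'):
    im=cv2.imread(f'pics/{f}.png');d=np.load(f'pics/{f}_d.npy');h=cv2.cvtColor(im,cv2.COLOR_BGR2HSV)
    m=cv2.erode(cv2.inRange(h,(22,150,60),(38,255,255)),np.ones((3,3)))
    v,u=np.nonzero(m);z=d[v,u];q=(T@np.array([(u-K[0,2])*z/K[0,0],-(v-K[1,2])*z/K[1,1],-z,np.ones_like(z)]))[:3].T
    r=q[:,:2]-O;x=r@ex;y=r@ey
    s=(abs(y-60)<10)&(x>-120)&(x<20);print(f,s.sum(),'pedal z',np.median(q[s,2]).round(2),end=' ')
    for c in(-25,0,25):
        s=(abs(y-c)<10)&(abs(x)<12);print('gate y',c,s.sum(),np.median(q[s,2]).round(1),end=' ')
    print()
E
```

```text
scene0 504 pedal z 100.14 gate y -25 26 61.9 gate y 0 22 66.0 gate y 25 22 71.4 
sc3 407 pedal z 79.41 gate y -25 22 55.5 gate y 0 21 55.6 gate y 25 18 55.3 
sc4 323 pedal z 72.54 gate y -25 23 53.8 gate y 0 20 52.0 gate y 25 16 50.7
```

The depth reading puts the pedal at 72.5 mm and the gate 1–4 mm below the deck. I'll press 1.5 mm more, then push.

drive_tool:
  steps:
    - [0, 0, 0.0015, 0, 0.05]
    - [-0.004, 0, 0, 0, 0.05]
    - [-0.004, 0, 0, 0, 0.05]
    - [-0.005, 0, 0, 0, 0.05]
    - [-0.005, 0, 0, 0, 0.05]
    - [-0.005, 0, 0, 0, 0.05]
    - [-0.006, 0, 0, 0, 0.05]
    - [-0.006, 0, 0, 0, 0.05]
    - [-0.006, 0, 0, 0, 0.05]
    - [-0.006, 0, 0, 0, 0.05]
    - [-0.003, 0, 0, 0, 0.05]
    - [0, 0, 0, 0, 0.05]

```text
clock: 6.9
position: [548.6, -34.0, 68.6]
ee_rot: [-0.606, 0.795, -0.001, 0.001]
contact_force: [-0.7, -3.0, 5.3]
gripper_width: 50.0
```

```bash
cat >> h.py <<'E'
def chk(f):
    st();im,d=snap('scene',f);p=arm.camera_params('scene');T=np.linalg.inv(np.array(p['world_to_cam']));K=np.array(p['K'])
    h=cv2.cvtColor(im,cv2.COLOR_BGR2HSV)
    def pts(m):
        v,u=np.nonzero(m);z=d[v,u];q=(T@np.array([(u-K[0,2])*z/K[0,0],-(v-K[1,2])*z/K[1,1],-z,np.ones_like(z)]))[:3].T
        r=q[:,:2]-O;return r@ex,r@ey,q[:,2]
    x,y,z=pts(cv2.erode(cv2.inRange(h,(22,150,60),(38,255,255)),np.ones((3,3))))
    s=(abs(y-60)<10)&(x>-150)&(x<30);print('pedal z',np.median(z[s]).round(2))
    for c in(-25,0,25):
        s=(abs(y-c)<10)&(abs(x)<12);print('gate y',c,s.sum(),np.median(z[s]).round(1) if s.any() else None)
    x,y,z=pts(cv2.inRange(h,(100,120,40),(125,255,255)));s=(abs(y)<34)&(z>60)&(z<90)
    print('rack x',np.percentile(x[s],[1,99]).round(1),'y',np.percentile(y[s],[1,99]).round(1),'z',np.median(z[s]).round(1))
    cv2.imwrite('pics/%sc.png'%f,cv2.resize(im[120:270,150:390],None,fx=3.3,fy=3.3,interpolation=2))
E
python3 -c "
from h import *
chk('sc5')"
```

```text
t 6.9 chute -129.6 28.4 z 68.6 yawY 164.6 tilt [ 0.002 -0.001 -1.   ] F [-0.7 -3.   5.3] w 50.0
pedal z 71.26
gate y -25 18 53.4
gate y 0 9 51.5
gate y 25 10 50.1
rack x [-698.7    0.9] y [-27.6  32.6] z 80.5
```

View pics/sc5c.png

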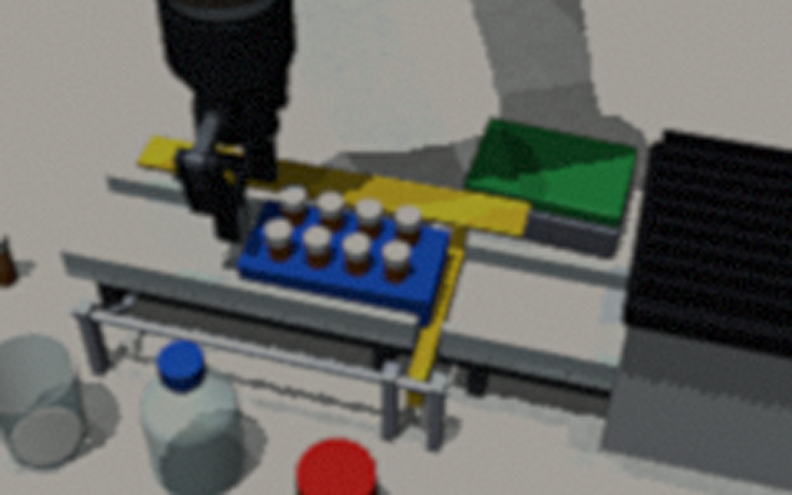

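The rack has moved: its front is at x≈+1, and the pedal is held at 71 mm with the gate below the deck. I'll continue the push.

drive_tool:
  steps:
    - [-0.004, 0, 0, 0, 0.05]
    - [-0.006, 0, 0, 0, 0.05]
    - [-0.006, 0, 0, 0, 0.05]
    - [-0.007, 0, 0, 0, 0.05]
    - [-0.007, 0, 0, 0, 0.05]
    - [-0.007, 0, 0, 0, 0.05]
    - [-0.007, 0, 0, 0, 0.05]
    - [-0.007, 0, 0, 0, 0.05]
    - [-0.007, 0, 0, 0, 0.05]
    - [-0.007, 0, 0, 0, 0.05]
    - [-0.007, 0, 0, 0, 0.05]
    - [-0.007, 0, 0, 0, 0.05]
    - [-0.007, 0, 0, 0, 0.05]
    - [-0.007, 0, 0, 0, 0.05]
    - [-0.006, 0, 0, 0, 0.05]
    - [-0.006, 0, 0, 0, 0.05]
    - [-0.004, 0, 0, 0, 0.05]
    - [0, 0, 0, 0, 0.05]

```text
clock: 8.75
position: [577.3, 71.1, 68.5]
ee_rot: [-0.606, 0.796, -0.001, 0.0]
contact_force: [-1.1, -3.7, 5.1]
gripper_width: 50.3
```

```bash
python3 -c "
from h import *
chk('sc6')"
```

```text
t 8.75 chute -20.6 28.7 z 68.5 yawY 164.59 tilt [ 0.001 -0.001 -1.   ] F [-1.1 -3.7  5.1] w 50.3
pedal z 71.46
gate y -25 11 53.3
gate y 0 0 None
gate y 25 0 None
rack x [-697.7  108.5] y [-27.   31.8] z 80.6
```

View pics/sc6c.png

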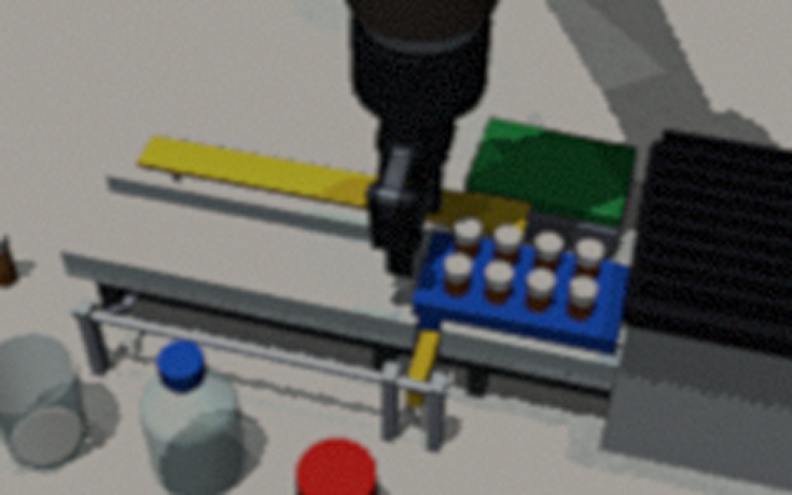

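About 28 mm to go. I'll cover 22 mm, then feel for the stop.

drive_tool:
  steps:
    - [-0.003, 0, 0, 0, 0.05]
    - [-0.004, 0, 0, 0, 0.05]
    - [-0.005, 0, 0, 0, 0.05]
    - [-0.005, 0, 0, 0, 0.05]
    - [-0.003, 0, 0, 0, 0.05]
    - [-0.002, 0, 0, 0, 0.05]
    - [0, 0, 0, 0, 0.05]

```text
clock: 9.5
position: [583.0, 91.9, 68.5]
ee_rot: [-0.606, 0.796, -0.001, 0.0]
contact_force: [-1.6, -5.1, 6.3]
gripper_width: 50.4
```

drive_tool:
  steps:
    - [-0.002, 0, 0, 0, 0.05]
    - [-0.001, 0, 0, 0, 0.05]
    - [0, 0, 0, 0, 0.05]

```text
clock: 9.8
position: [583.7, 94.6, 68.5]
ee_rot: [-0.606, 0.796, -0.001, -0.0]
contact_force: [-1.7, -5.2, 6.3]
gripper_width: 49.8
```

drive_tool:
  steps:
    - [-0.001, 0, 0, 0, 0.05]
    - [-0.001, 0, 0, 0, 0.05]
    - [0, 0, 0, 0, 0.05]

```text
clock: 10.1
position: [584.2, 96.4, 68.6]
ee_rot: [-0.606, 0.796, -0.001, -0.0]
contact_force: [-2.0, -4.9, 6.5]
gripper_width: 49.9
```

drive_tool:
  steps:
    - [-0.001, 0, 0, 0, 0.05]
    - [-0.001, 0, 0, 0, 0.05]
    - [0, 0, 0, 0, 0.05]

```text
clock: 10.4
position: [584.8, 98.4, 68.5]
ee_rot: [-0.606, 0.796, -0.001, -0.0]
contact_force: [-1.7, -5.4, 5.8]
gripper_width: 49.9
```

drive_tool:
  steps:
    - [-0.001, 0, 0, 0, 0.05]
    - [-0.001, 0, 0, 0, 0.05]
    - [0, 0, 0, 0, 0.05]

```text
clock: 10.7
position: [585.0, 99.6, 68.5]
ee_rot: [-0.605, 0.796, -0.001, -0.001]
contact_force: [-2.4, -7.4, 5.6]
gripper_width: 50.0
```

Force is starting to rise (7.4 N, and it moved 1.2 mm of the 2 mm commanded). I'll confirm the stop with a little more.

drive_tool:
  steps:
    - [-0.001, 0, 0, 0, 0.05]
    - [-0.001, 0, 0, 0, 0.05]
    - [0, 0, 0, 0, 0.05]

```text
clock: 11.0
position: [584.9, 99.9, 68.6]
ee_rot: [-0.605, 0.796, -0.001, -0.002]
contact_force: [-2.0, -11.7, 7.7]
gripper_width: 49.7
```

```bash
python3 -c "
from h import *
chk('sc7')"
```

```text
t 11.0 chute 9.1 29.1 z 68.6 yawY 164.47 tilt [-0.002 -0.005 -1.   ] F [ -2.  -11.7   7.7] w 49.7
pedal z 71.36
gate y -25 23 53.6
gate y 0 17 51.4
gate y 25 0 None
rack x [-699.5  110.7] y [-27.1  32.2] z 80.7
```

View pics/sc7c.png

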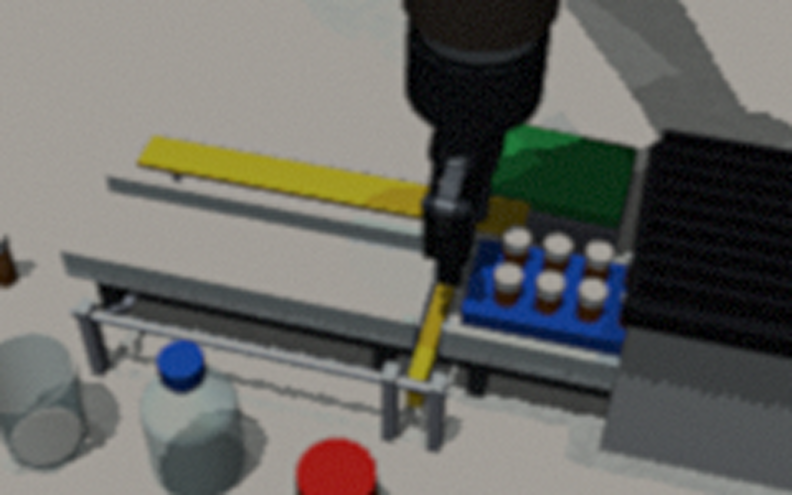

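Solid stop: force up to 12 N for 0.3 mm, and the rack's rear is past the gate. I'll back off a little and lift straight up so the gate follows.

drive_tool:
  steps:
    - [0.003, 0, 0, 0, 0.05]
    - [0.004, 0, 0, 0, 0.05]
    - [0.002, 0, 0, 0, 0.05]
    - [0, 0, 0, 0, 0.05]
    - [0, 0, -0.004, 0, 0.05]
    - [0, 0, -0.006, 0, 0.05]
    - [0, 0, -0.006, 0, 0.05]
    - [0, 0, -0.006, 0, 0.05]
    - [0, 0, -0.006, 0, 0.05]
    - [0, 0, -0.008, 0, 0.05]
    - [0, 0, -0.015, 0, 0.05]
    - [0, 0, -0.02, 0, 0.05]
    - [0, 0, -0.03, 0, 0.05]
    - [0, 0, -0.03, 0, 0.05]
    - [0, 0, -0.03, 0, 0.05]
    - [0, 0, 0, 0, 0.05]
    - [0, 0, 0, 0, 0.05]
    - [0, 0, 0, 0, 0.05]

```text
clock: 12.85
position: [581.6, 94.1, 227.1]
ee_rot: [-0.605, 0.796, 0.001, -0.002]
contact_force: [-0.0, -0.1, 0.4]
gripper_width: 50.1
```

drive_tool:
  steps:
    - [0.02, 0.02, -0.01, 0, 0.05]
    - [0.02, 0.03, 0, 0, 0.05]
    - [0.02, 0.03, 0, 0, 0.05]
    - [0.02, 0.03, 0, 0, 0.05]
    - [0.02, 0.02, 0, 0, 0.05]
    - [0, 0, 0, 0, 0.05]
    - [0, 0, 0, 0, 0.05]
    - [0, 0, 0, 0, 0.05]

```text
clock: 13.65
position: [431.4, 32.9, 238.3]
ee_rot: [-0.606, 0.796, 0.0, -0.001]
contact_force: [-0.0, -0.4, -0.1]
gripper_width: 50.1
```

```bash
python3 -c "
from h import *
chk('sc8');snap('top','top8')"
```

```text
t 13.65 chute -96.4 159.1 z 238.3 yawY 164.53 tilt [-0.001 -0.    -1.   ] F [-0.  -0.4 -0.1] w 50.1
pedal z 100.22
gate y -25 25 61.9
gate y 0 20 66.4
gate y 25 22 70.5
rack x [-699.2  111.1] y [-27.  32.] z 80.7
```

View pics/sc8.png

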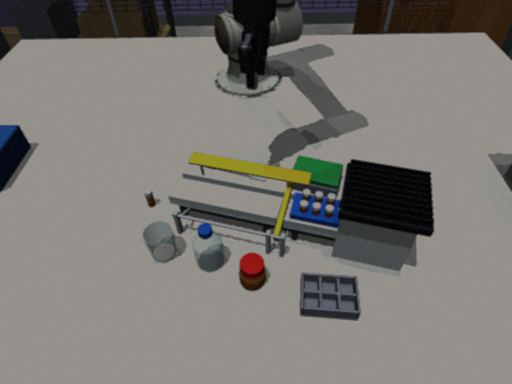

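View pics/sc8c.png

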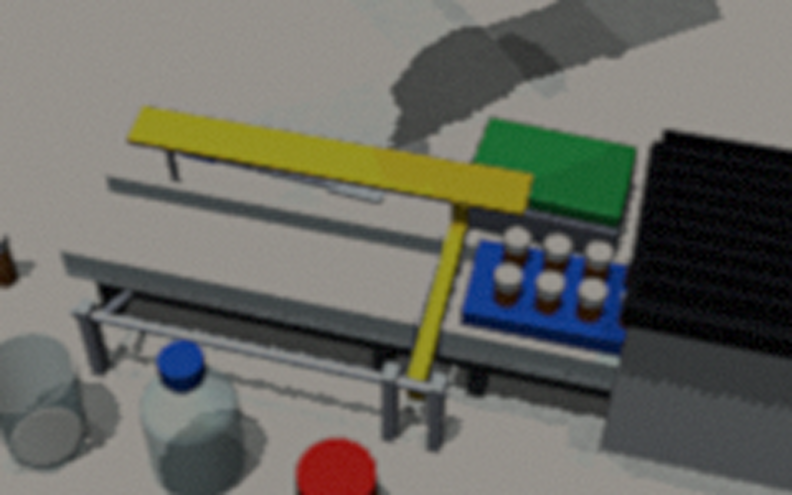

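```bash
python3 - <<'E'
from h import *
for f in('scene0','sc8'):
    im=cv2.imread(f'pics/{f}.png');d=np.load(f'pics/{f}_d.npy');h=cv2.cvtColor(im,cv2.COLOR_BGR2HSV)
    p=arm.camera_params('scene');T=np.linalg.inv(np.array(p['world_to_cam']));K=np.array(p['K'])
    v,u=np.nonzero(cv2.inRange(h,(100,120,40),(125,255,255)));z=d[v,u];q=(T@np.array([(u-K[0,2])*z/K[0,0],-(v-K[1,2])*z/K[1,1],-z,np.ones_like(z)]))[:3].T
    r=q[:,:2]-O;x=r@ex;y=r@ey;s=(abs(y)<34)&(q[:,2]>78)&(q[:,2]<84)&(abs(x)<250);print(f,x[s].min().round(1),x[s].max().round(1))
a=cv2.imread('pics/top8.png');b=cv2.imread('pics/top0.png')
print(arm.read_state()['clock']);arm.job_done()
E
```

```text
scene0 -155.0 -35.7
sc8 19.9 113.3
13.75
the job is handed in; nothing more can be done
```

The rack is home against the end stop and the gate has sprung shut behind it. I handed the job in at 13.75 s.

One fingertip held the pedal down while it slid along it, at about 71 mm, with the gate 2–5 mm below the deck. The other fingertip pushed the rack past the gate. At the stop the push force rose to about 12 N with almost no further travel. I then backed off and lifted clear.

**Last checks:**
- **Gate:** it is shut again. The pedal top reads 100.2 mm, and the gate's height across the chute matches its height at the start.
- **Rack:** its rear face measures x ≈ 20 mm, against a nominal 17 mm. I put the 3 mm down to camera calibration, since the force showed a solid stop.
- **Bystanders:** by eye, the seven bystanders look unmoved in the scene view. I took a final top view but did not inspect it.
- **Arm:** it is clear of everything, with the wrist force about zero.

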